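# Unlatch a luthier's hold-down arm and hold it raised

### The job

The glue on the guitar rim has set. Raise the clear chip guard that covers the latch to about 60 degrees above level and leave it standing there; then pull the latch tab of the steel hold-down arm straight out sideways against its spring, lift the arm so that its socket comes off the ball stud, and finish while still gripping the arm by that tab, holding it still with the socket at least 7 cm above its seat. Leave the glue bottle, sanding block and jar where they are.

Things in the scene. Friction and masses are not known exactly. Their poses are not given: they have to be found in the camera images.
- jig: Fixed plywood board 18 mm thick carrying the whole jig; place and yaw differ each time. Origin: on the bench (z = 0) directly below the ball. Its x axis runs along the hold-down arm from ball to arm hinge, y to the left of that, z up. The board spans x = -80 to 280, y = -290 to 170 mm. A curved guitar rim, top 56 mm above the bench, stands at x = 75 to 190 mm.
- ball (a point): Centre of the 25 mm steel ball of the upright stud, 66 mm above the bench, inside the arm's socket when the arm is down.
- clamp_arm (a joint): Angle (rad) of the steel hold-down arm, 0.4 to 0.75 kg, about its level hinge (jig y): 0 = down on the ball, grows as the socket end rises, stop at 0.9. It falls back when let go. Bar 34 mm wide, top 84 mm above the bench; socket housing 52 x 46 mm, top 91 mm. With the latch in, a bolt under the ball stops it rising; once the arm is up the latch need not stay pulled.
- clamp_hinge (a point): Point on the hold-down arm's hinge axis, 200 mm from the ball along jig +x, 75 mm above the bench. Socket and latch swing about this axis (jig y).
- socket (a point): Middle of the open underside of the arm's socket; 56 mm above the bench when the arm is down. Moves with the arm.
- latch (a joint): How far the latch is pulled out sideways, along jig -y, m: 0 = in (locked), 0.014 = stop. A spring pulls it back: 4.6 N at 0, about 10 N at the stop. The bolt is free of the ball from 0.007 on.
- latch_tab (a point): Grip point, on the middle of the latch's black upright pull tab, 12 mm below its top: 26 mm wide (jig x), 16 mm thick (jig y), top 88 mm above the bench; when in, its centre is 76 mm to the ball's jig -y side. A 10 mm stem at 49 mm height joins its foot to the socket: keep fingertips over 56 mm. Take it across its flat sides, jaws along jig y; 38 mm gap to the socket. Moves with latch and arm.
- guard (a joint): Opening angle of the chip guard, rad: 0 = level (closed), 1.047 = 60 degrees, stop at 1.9; starts at 0 to 0.25. Stiff hinge (0.5 N m friction): stays where left; 3 to 5 N at the handle moves it. Clear plate with grey rim, 130 mm (jig x) by 176 mm, 4 mm thick, 17 mm above the latch tab when closed.
- guard_hinge (a point): Point on the guard's hinge axis (parallel to jig x), 255 mm to the jig's -y side of the ball, 107 mm above the bench. The plate reaches from here towards jig +y when closed; opening swings it up and over towards jig -y.
- guard_handle (a point): Centre of the guard's black handle: bar 28 mm long along jig x, diameter 18, on a 10 mm stem 18 mm beyond the middle of the plate's free edge; 196 mm from the hinge axis, 3 mm above the plate's mid-plane; 110 mm above the bench when closed. Gripped across its end faces (jaws along jig x) it turns between the pads as the guard swings.
- glue_bottle: Bystander: white glue bottle, 56 mm in diameter, 130 mm high, upright; origin under its base.
- sanding_block: Bystander: cork sanding block, 70 x 40 x 28 mm, lying on the jig's board; origin in the middle of its underside.
- pin_jar: Bystander: small glass jar with steel cap, 50 mm in diameter, 60 mm high; origin under its base.

How it is judged:
On the way, in this order (a step that is already met when the one before it is completed fails the run):
1. the guard stands at about 60 degrees, with the arm still down (value of joint guard between 0.87 and 1.23 rad and value of joint clamp_arm below 0.03 rad), for 0.3 s.
2. the latch is pulled out with the arm still down and the guard standing (value of joint guard between 0.87 and 1.23 rad and value of joint latch above 0.007 m and value of joint clamp_arm below 0.1 rad), for 0.1 s.
At the end, for the whole second after the job is handed in: The guard stands between 50 and 70 degrees; the hold-down arm is raised by at least 0.33 rad (socket about 65 mm up), still (under 0.05 rad/s), the fingers press on the latch tab with more than 2 N; no bystander has moved 30 mm (value of joint guard between 0.87 and 1.23 rad and value of joint clamp_arm above 0.33 rad and velocity of joint clamp_arm between -0.05 and 0.05 rad/s and contact force between latch and the fingers above 2 N and distance of each of glue_bottle, sanding_block, pin_jar from where it was at the start of the episode below 0.03 m); the arm keeps its last pose, push and grip.
It fails at once if the glue bottle is knocked away (distance of glue_bottle from where it was at the start of the episode above 0.03 m).
It fails at once if the sanding block is knocked away (distance of sanding_block from where it was at the start of the episode above 0.03 m).
It fails at once if the pin jar is knocked away (distance of pin_jar from where it was at the start of the episode above 0.03 m).
It also fails if it takes over 54 s, if anything falls off the work surface, if the arm or the gripper's body presses on something with over 40 N, if the wrist force passes 120 N, or if a joint passes its speed limit or range.

### The arm

A 6-joint arm with a two-finger parallel gripper is mounted at the origin on the work surface. World frame = base frame: x ahead of the robot, y to its left, z up, the work surface at z = 0. Lengths are in m, angles in rad, forces in N, time in s.
With the tool pointing down it reaches from about 0.4 to 0.825 m from the base axis. Payload 7 kg.
Tool frame: the origin (TCP) lies on the centre line of the jaws, within the pads' length; the fingertips stand 14 mm ahead of it and the grasp point (between the pads) lies 5 mm behind it; z points along the fingers, y is the line along which they close (so a half turn about z gives the same grasp; the last joint's range is limited). The gripper opens to 88 mm and grips with 3 to 60 N. Pads are 19 mm wide; open, the fingers measure 130 mm over their backs; the gripper's body (78 mm by 193 mm) begins 47 mm behind the grasp point.
Start: joints at [-0.876, 0.359, 0.012, 0, -1.224, -0.288], TCP at [0.267, -0.62, 0.241] pointing down, gripper open.
Joint ranges: [-3.07, 3.07], [-1.43, 2.12], [-1.02, 1.25], [-3.03, 1.67], [-3.05, -0], [-3.03, 3.03]. Speed limits (rad/s): [2.39, 2.39, 3.01, 3.14, 3.14, 3.14].

### API

Orientations are given as [roll, pitch, yaw] about the fixed x, y, z axes, in that order (R = Rz(yaw) Ry(pitch) Rx(roll)).
In Python, from station import arm gives the robot as it stands.
- The arm moves only by the tool move_arm, never from a script. Its argument "rows" is a list of rows, each an object with "translation": the shift along the tool's x, y, z in cm, a list of three; "rot": the turn, a rotation vector about the tool's x, y, z in degrees, a list of three; "hand": the closure, from 0 (fully open) to 1 (shut). A call has 1 to 8 rows; each row is the pose to reach, as a shift and turn from the pose commanded when the call began, along the tool's axes at that moment; what a row does not reach only later rows make up. A row lasts 1/12 s, in which the tool goes at most 41.7 mm and 7.16 degrees, less where a joint would pass 70% of its speed; a pose out of reach is approached as far as the arm can. A call with a gripper value outside its range is refused whole. The fingers move at their own pace and stop on an object; "squeeze" is the grip in N (left out, the last holds). Time passes only in rows, so rows that repeat a pose let the fingers close. It gives the time, the measured TCP pose, the force, the opening and the grip force at its end, in the units of the state.
- arm.get_state(): the state, without advancing time (a new reading comes with each control period).
- arm.grab_frame(name): name is "scene" or "top"; returns (picture, depth): 420x560x3 uint8, red, green, blue; 420x560 float32, m along the optical axis (not along the pixel's ray), 0 where there is no reading.
- arm.camera_params(name): a dict with "vfov" (degrees; the focal length in pixels is half the picture's height over the tangent of half this angle, whatever the lens; pixels are square), "cx", "cy" (the principal point, pixels), "position" and "orientation" of the camera in the world. Camera axes: x right, y down, z forward; pixel columns grow to the right and rows downward; lengths in m; the calibration is good to about 2 mm. A picture is of the moment at which its call begins. camera_params takes no time and is no camera call.
- arm.job_done(): hands the job in; it is judged then, once.
Trained networks look in the newest picture that a camera, given by its name, has taken for a name from the list of things; names that differ only in an ending like _2 or _b are one class to them, and where a whole thing is asked for, a point or a joint stands for the part that bears it (a point fixed in the world has none). Each returns a list of dicts, best first, with "p" (0 to 1); they miss things now and then, are a little off and sometimes report something else, mostly with a low value. They report only what shows in the picture. A call takes as long as a camera call.
- arm.search_frame(label, camera): "point" ([x, y, z] in m, in the coordinates of the camera as it stood for that picture, good to about 4 mm: the middle of the surface that is visible of it).
- arm.pinpoint(label, camera): "point" ([x, y, z] in m, in the coordinates of the camera as it stood for that picture, good to about 4 mm: a listed point, or the origin of a listed thing).
The state is a dict: "t": time; "q": joint angles; "qd": joint speeds; "joint_efforts": joint torques, N m; "eef_pos": TCP position; "ee_rot": TCP orientation; "force": force on the tool from outside, world axes, zero at the start; "moment": the same for the moment, N m; "width": finger opening in m; "gripper_force": force on a finger pad.
Only numpy, scipy, OpenCV 4.12 (cv2) and the standard library are available. Lean on these libraries where they do the work, as an engineer would, in place of code of your own. Each camera call takes 0.05 s, during which the arm holds its last target. There are 200 camera calls.

## Working session

There is one attempt and no reset: what is moved stays moved. The work goes in short steps, Python scripts to look and compute and a tool call to move; the robot and the scene stay as the last step left them, time stands still between calls to the robot, and variables do not carry over. Pictures are saved under pics/ and viewed, at most 10 in all, crops included, and the job is handed in when it is done.

Besides the shell and the picture viewer there is one more tool, called after "Call:" as a command line: name --argument value ..., lists and objects as JSON in quotes. move_arm: Moves the arm, as the interface text tells. Its arguments: {"type":"object","properties":{"rows":{"type":"array","items":{"type":"object","properties":{"translation":{"type":"array","items":{"type":"number"}},"rot":{"type":"array","items":{"type":"number"}},"hand":{"type":"number"}}}},"squeeze":{"type":"number"}},"required":["rows"]}

```bash
mkdir -p pics; ls; cat > h.py <<'E'
import numpy as np, cv2
from station import arm
from scipy.spatial.transform import Rotation as R
def cam(n):
    p=arm.camera_params(n); return p
def c2w(n,pt):
    p=cam(n); o=np.array(p["orientation"],float)
    M=o if o.shape==(3,3) else (R.from_euler('xyz',o).as_matrix() if o.size==3 else R.from_quat(o).as_matrix())
    return np.array(p["position"])+M@np.array(pt)
E
python3 - <<'E'
from h import *
print(arm.get_state())
for n in("scene","top"):
    print(cam(n))
    im,d=arm.grab_frame(n); cv2.imwrite(f"pics/{n}0.png",im[:,:,::-1])
    for l in "ball clamp_hinge socket latch_tab guard_hinge guard_handle jig glue_bottle sanding_block pin_jar".split():
        r=arm.pinpoint(l,n)
        print(n,l,[(np.round(c2w(n,x["point"]),4),round(x["p"],2)) for x in r[:2]])
E
```

```text
pics
{'t': 0.0, 'q': array([-8.75894271e-01,  3.59401122e-01,  1.10791593e-02, -3.58889757e-04,
       -1.22408311e+00, -2.88077337e-01]), 'qd': array([-3.88839297e-04,  5.27205724e-04,  1.87790672e-03,  1.86632918e-03,
        2.03631094e-04,  3.85132555e-05]), 'joint_efforts': array([ 1.42088484e-03, -5.82714593e+01,  2.93060911e+01,  6.99731067e+00,
        6.72025941e-03, -2.31981066e-04]), 'eef_pos': array([ 0.26688462, -0.6195053 ,  0.23962071]), 'ee_rot': array([ 3.13995434e+00, -1.33628447e-04, -2.73489005e+00]), 'force': array([0.08362844, 0.04123648, 1.01307166]), 'moment': array([ 0.01956202,  0.0127387 , -0.00812398]), 'gripper_force': 0.0, 'width': 0.08767241367523801}
{'vfov': 51.22413119614444, 'cx': 282.871125604374, 'cy': 201.57368559890452, 'position': array([0.93105589, 0.52973281, 0.69132162]), 'orientation': array([-2.37750619, -0.01147058,  2.55188363])}
scene ball [(array([0.5949, 0.0154, 0.0636]), 0.77), (array([0.5878, 0.013 , 0.0504]), 0.67)]
scene clamp_hinge [(array([0.7912, 0.054 , 0.0778]), 0.81)]
scene socket [(array([0.5887, 0.0145, 0.0519]), 0.78), (a
[... 899 characters left out ...]
), 0.68), (array([0.5929, 0.0121, 0.064 ]), 0.65)]
top socket [(array([0.5923, 0.0139, 0.0542]), 0.92), (array([ 0.6128, -0.0573,  0.0738]), 0.19)]
top latch_tab [(array([ 0.614 , -0.0576,  0.0768]), 0.56), (array([ 0.6093, -0.0478,  0.1549]), 0.35)]
top guard_hinge [(array([ 0.6487, -0.2363,  0.1037]), 0.8), (array([5.952e-01, 1.100e-02, 4.000e-04]), 0.42)]
top guard_handle [(array([ 0.609 , -0.0536,  0.1572]), 0.87)]
top jig [(array([ 5.943e-01,  8.400e-03, -3.000e-04]), 0.76)]
top glue_bottle [(array([ 0.5462,  0.2551, -0.0011]), 0.56), (array([0.5919, 0.0114, 0.0673]), 0.39)]
top sanding_block [(array([0.5631, 0.1173, 0.0149]), 0.83)]
top pin_jar [(array([0.4499, 0.2391, 0.0049]), 0.71)]
```

View pics/scene0.png

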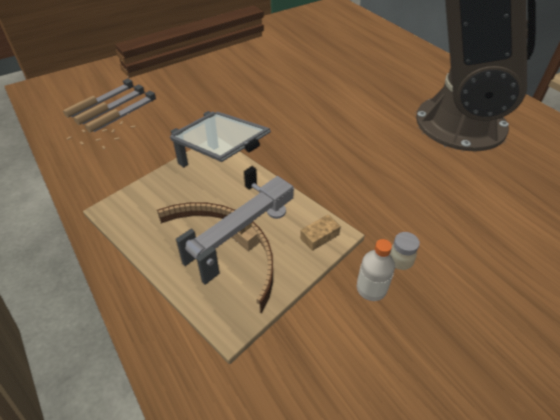

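View pics/top0.png

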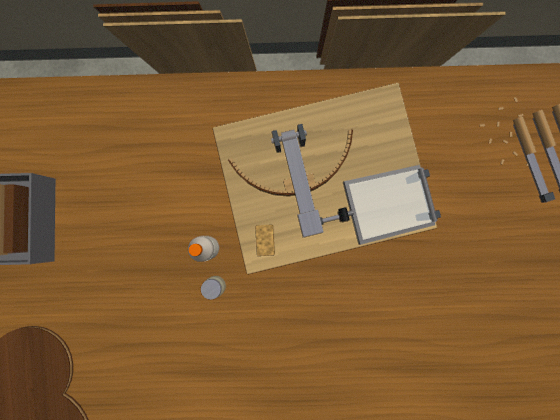

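```bash
python3 - <<'E'
from h import *
from scipy.optimize import least_squares
pts=[((0,0),(.5949,.0154)),((0,0),(.5931,.012)),((200,0),(.7912,.054)),((200,0),(.7905,.0543)),((0,0),(.5887,.0145)),((0,0),(.5923,.0139)),((0,-76),(.6134,-.0595)),((0,-76),(.614,-.0576)),((0,0),(.5899,.014)),((0,0),(.5943,.0084)),((0,-255),(.6501,-.2342)),((0,-255),(.6487,-.2363))]
A=np.array([p[0] for p in pts])/1000;B=np.array([p[1] for p in pts])
rot=lambda a:np.array([[np.cos(a),-np.sin(a)],[np.sin(a),np.cos(a)]])
f=lambda v:(A@rot(v[2]).T+v[:2]-B).ravel()
s=least_squares(f,[.59,.013,.2],loss='soft_l1',f_scale=.003);x,y,a=s.x;print(s.x,np.round(f(s.x).reshape(-1,2)*1e3,1))
J=rot(a).T
h=J@(np.array([.6077,-.0532])-[x,y]);print("handle in jig",h,"angle",np.arctan2(.158-.107,h[1]+.255)-.015, np.hypot(.051,h[1]+.255))
E
```

```text
[0.59437536 0.01353106 0.21463818] [[-0.5 -1.9]
 [ 1.3  1.5]
 [-1.4  2.1]
 [-0.7  1.8]
 [ 5.7 -1. ]
 [ 2.1 -0.4]
 [-2.8 -1.2]
 [-3.4 -3.1]
 [ 4.5 -0.5]
 [ 0.1  5.1]
 [-1.4 -1.4]
 [-0.   0.7]]
handle in jig [-0.00119442 -0.06803788] angle 0.2513034819891436 0.19379327561648774
```

The scene view has the guard at about (220,135), its handle at (252,145) and the latch tab at (250,178). The bottle at (375,275), jar at (405,250) and cork block at (320,232) are all well clear of the work. In the top view the handle and tab overlap near (345,214). The guard starts at about 0.25 rad.

```bash
cat >> h.py <<'E'
O=np.array([.5944,.0135,0]); YAW=.2146; JR=R.from_euler('z',YAW)
def jw(p): return O+JR.apply(np.array(p)/1000)
def wj(p): return JR.inv().apply(np.array(p)-O)*1000
def guard_or(beta): # tool x=-jig y, y=-jig x, tilt beta
    return JR*R.from_matrix(np.array([[0,-1,0],[-1,0,0],[0,0,-1]]).T)*R.from_euler('y',-beta,degrees=True)
def delta(pj,Rt,frm=None):
    s=arm.get_state(); p0,R0=(s["eef_pos"],R.from_euler('xyz',s["ee_rot"])) if frm is None else frm
    return np.round(R0.inv().apply(jw(pj)-p0)*100,2),np.round((R0.inv()*Rt).as_rotvec(degrees=True),1)
E
python3 - <<'E'
from h import *
print(delta([0,-66,250],guard_or(15)))
E
```

```text
(array([-53.86,  38.74,  -0.94]), array([-10.3, -12.5, -78.5]))
```

Call:
move_arm --rows '[{"translation": [-7,5,-1.5],"rot": [-1,-1.5,-7],"hand": 0},{"translation": [-14,10,-1.5],"rot": [-2,-2.5,-14],"hand": 0},{"translation": [-20,14.5,-1.5],"rot": [-3,-4,-21],"hand": 0},{"translation": [-27,19.5,-1.5],"rot": [-4,-5,-28],"hand": 0},{"translation": [-34,24,-1.5],"rot": [-5,-6,-35],"hand": 0},{"translation": [-40,29,-1.5],"rot": [-6,-7,-42],"hand": 0},{"translation": [-47,34,-1.5],"rot": [-7,-8,-49],"hand": 0},{"translation": [-53.9,38.7,-1],"rot": [-8,-9,-56],"hand": 0}]'

```text
t: 1.77
eef_pos: [0.4388, -0.333, 0.2538]
ee_rot: [3.095, 0.197, -1.753]
force: [0.3, -0.9, 0.0]
width: 0.0878
gripper_force: 0.0
```

```bash
python3 - <<'E'
from h import *
s=arm.get_state();print(s["t"],wj(s["eef_pos"]),s["q"])
print(delta([0,-66,250],guard_or(15)))
E
```

```text
1.7667 [-225.79923406 -305.43609795  253.77144856] [-0.42306451  0.2332976  -0.07416851 -0.1838237  -1.36041727  0.29291686]
(array([-30.14, -11.86,   5.85]), array([ -2.5,  -3.1, -22.2]))
```

Call:
move_arm --rows '[{"translation": [-4,-1.6,0.8],"rot": [-0.5,-0.5,-5],"hand": 0},{"translation": [-8,-3.2,1.6],"rot": [-1,-1,-10],"hand": 0},{"translation": [-12,-4.8,2.4],"rot": [-1.5,-2,-15],"hand": 0},{"translation": [-16,-6.4,3.2],"rot": [-2,-2.5,-18],"hand": 0},{"translation": [-20,-8,4],"rot": [-2.5,-3,-22],"hand": 0},{"translation": [-24,-9.5,4.7],"rot": [-2.5,-3,-22],"hand": 0},{"translation": [-28,-11,5.4],"rot": [-2.5,-3,-22],"hand": 0},{"translation": [-30.1,-11.9,5.8],"rot": [-2.5,-3,-22],"hand": 0}]'

```text
t: 2.43
eef_pos: [0.6107, -0.0518, 0.2497]
ee_rot: [3.14, 0.259, -1.365]
force: [0.2, -0.2, -0.4]
width: 0.0874
gripper_force: 0.0
```

```bash
python3 - <<'E'
from h import *
s=arm.get_state();print(s["t"],wj(s["eef_pos"]),s["q"])
for n in ("scene","top"):
    im,d=arm.grab_frame(n)
    for l in("guard_handle","latch_tab","guard_hinge"):
        print(n,l,[(wj(c2w(n,x["point"])).round(1),round(x["p"],2)) for x in arm.pinpoint(l,n)[:2]])
s=arm.get_state();print(s["t"],wj(s["eef_pos"]))
print(delta([0,-66,250],guard_or(15)))
print(delta([0,-66,158.5],guard_or(15)))
E
```

```text
2.4333 [  2.00946178 -67.28398936 249.7158717 ] [ 0.06757028  0.31248809  0.04712871 -0.26276357 -1.35120074  0.20143655]
scene guard_handle [(array([ -1.7, -70.1, 160.2]), 0.81)]
scene latch_tab [(array([ -0.8, -76.5,  78.7]), 0.57)]
scene guard_hinge [(array([   2.7, -254.3,  108.8]), 0.85), (array([ -1.3, -76.7,  78.9]), 0.62)]
top guard_handle []
top latch_tab []
top guard_hinge []
2.8333 [-7.08658148e-02 -7.03884961e+01  2.49678795e+02]
(array([-0.43, -0.  ,  0.08]), array([-0. , -0.2, -0.6]))
(array([ 1.91, -0.02,  8.93]), array([-0. , -0.2, -0.6]))
```

Call:
move_arm --rows '[{"translation": [0.5,0,2.2],"rot": [0,0,-0.5],"hand": 0},{"translation": [1,0,4.4],"rot": [0,0,-0.5],"hand": 0},{"translation": [1.5,0.1,6.6],"rot": [0,0,-0.5],"hand": 0.3},{"translation": [2,0.1,8.9],"rot": [0,0,-0.5],"hand": 0.4},{"translation": [2,0.1,8.9],"rot": [0,0,-0.5],"hand": 0.5},{"translation": [2,0.1,8.9],"rot": [0,0,-0.5],"hand": 1},{"translation": [2,0.1,8.9],"rot": [0,0,-0.5],"hand": 1},{"translation": [2,0.1,8.9],"rot": [0,0,-0.5],"hand": 1}]' --squeeze 15

```text
t: 3.5
eef_pos: [0.6089, -0.0516, 0.1603]
ee_rot: [-3.139, 0.258, -1.357]
force: [1.0, 0.6, 0.2]
width: 0.0531
gripper_force: 0.0
```

```bash
python3 - <<'E'
from h import *
s=arm.get_state();p=wj(s["eef_pos"]);print(s["t"],p,s["width"],s["gripper_force"],s["force"],np.degrees(s["ee_rot"]))
# arc plan: hinge (-255,107); phi from p
v=p[1:]-[-255,107]; ph0=np.arctan2(v[1],v[0]); r=np.hypot(*v); print(ph0,r)
f=(s["eef_pos"],R.from_euler('xyz',s["ee_rot"]))
end=np.radians(66.5)+.0153
for k in range(1,13):
    ph=ph0+(end-ph0)*k/12; b=15+35*k/12
    print(k,delta([p[0],-255+r*np.cos(ph),107+r*np.sin(ph)],guard_or(b),f))
E
```

```text
3.5 [  0.25272313 -66.70698295 160.32731102] 0.053141852693678694 0.0 [1.01692637 0.56355708 0.15173163] [-179.83496377   14.78477976  -77.73283625]
0.2759870052569572 195.69890743596125
1 (array([ 0.08, -0.  , -1.47]), array([-0.2, -3.1, -0. ]))
2 (array([ 0.27, -0.01, -2.92]), array([-0.2, -6. , -0. ]))
3 (array([ 0.57, -0.01, -4.36]), array([-0.2, -9. , -0. ]))
4 (array([ 0.98, -0.02, -5.77]), array([ -0.2, -11.9,  -0. ]))
5 (array([ 1.49, -0.02, -7.14]), array([ -0.2, -14.8,  -0. ]))
6 (array([ 2.1 , -0.03, -8.48]), array([ -0.2, -17.7,  -0. ]))
7 (array([ 2.81, -0.03, -9.76]), array([ -0.2, -20.6,   0. ]))
8 (array([  3.62,  -0.03, -10.99]), array([ -0.2, -23.5,   0. ]))
9 (array([  4.51,  -0.04, -12.15]), array([ -0.2, -26.5,   0. ]))
10 (array([  5.49,  -0.04, -13.24]), array([ -0.2, -29.4,   0. ]))
11 (array([  6.55,  -0.05, -14.26]), array([ -0.2, -32.3,   0. ]))
12 (array([  7.68,  -0.05, -15.19]), array([ -0.2, -35.2,   0. ]))
```

Close fully first.

Call:
move_arm --rows '[{"translation": [0,0,0],"rot": [0,0,0],"hand": 1},{"translation": [0,0,0],"rot": [0,0,0],"hand": 1},{"translation": [0,0,0],"rot": [0,0,0],"hand": 1},{"translation": [0,0,0],"rot": [0,0,0],"hand": 1},{"translation": [0,0,0],"rot": [0,0,0],"hand": 1}]'

```text
t: 3.92
eef_pos: [0.6083, -0.051, 0.1588]
ee_rot: [-3.14, 0.259, -1.357]
force: [-0.2, 0.0, 1.3]
width: 0.0282
gripper_force: 15.0
```

Call:
move_arm --rows '[{"translation": [0,0,-0.7],"rot": [0,-1.5,0],"hand": 1},{"translation": [0.1,0,-1.5],"rot": [0,-3,0],"hand": 1},{"translation": [0.3,0,-2.9],"rot": [0,-6,0],"hand": 1},{"translation": [0.6,0,-4.4],"rot": [0,-9,0],"hand": 1},{"translation": [1,0,-5.8],"rot": [0,-12,0],"hand": 1},{"translation": [1.5,0,-7.1],"rot": [0,-15,0],"hand": 1},{"translation": [2.1,0,-8.5],"rot": [0,-18,0],"hand": 1},{"translation": [2.1,0,-8.5],"rot": [0,-18,0],"hand": 1}]'

```text
t: 4.58
eef_pos: [0.6174, -0.0927, 0.2365]
ee_rot: [-3.14, 0.579, -1.357]
force: [-1.1, 6.5, 6.9]
width: 0.0278
gripper_force: 15.0
```

```bash
python3 - <<'E'
from h import *
s=arm.get_state();p=wj(s["eef_pos"]);print(s["t"],p,s["width"],s["gripper_force"],s["force"],np.degrees(s["ee_rot"]),s["q"])
v=p[1:]-[-255,107]; ph0=np.arctan2(v[1],v[0]); r=np.hypot(*v); print(ph0,r)
f=(s["eef_pos"],R.from_euler('xyz',s["ee_rot"]))
end=np.radians(66.5)+.0153
for k in range(1,8):
    ph=ph0+(end-ph0)*k/7; b=33+17*k/7
    print(k,delta([p[0],-255+r*np.cos(ph),107+r*np.sin(ph)],guard_or(b),f))
E
```

```text
4.5833 [-1.51726227e-01 -1.08673642e+02  2.36472429e+02] 0.027838253866785588 14.999917298555374 [-1.11340599  6.51334291  6.93642082] [-179.92093206   33.16696369  -77.77003316] [-0.1791345   0.46270908  0.24262526 -0.53064686 -1.59106319  0.44676291]
0.7243645513209253 195.38298996789837
1 (array([ 0.22, -0.  , -1.24]), array([-0.1, -2.3, -0.1]))
2 (array([ 0.53, -0.01, -2.46]), array([-0.1, -4.7, -0.1]))
3 (array([ 0.91, -0.01, -3.67]), array([-0.1, -7.1, -0. ]))
4 (array([ 1.36, -0.01, -4.84]), array([-0.1, -9.5, -0. ]))
5 (array([ 1.89, -0.01, -5.98]), array([ -0.1, -12. ,  -0. ]))
6 (array([ 2.5 , -0.02, -7.09]), array([ -0.1, -14.4,  -0. ]))
7 (array([ 3.17, -0.02, -8.15]), array([ -0.1, -16.8,  -0. ]))
```

Call:
move_arm --rows '[{"translation": [0.2,0,-1.2],"rot": [0,-2.5,0],"hand": 1},{"translation": [0.5,0,-2.5],"rot": [0,-5,0],"hand": 1},{"translation": [0.9,0,-3.7],"rot": [0,-7,0],"hand": 1},{"translation": [1.4,0,-4.8],"rot": [0,-9.5,0],"hand": 1},{"translation": [1.9,0,-6],"rot": [0,-12,0],"hand": 1},{"translation": [2.5,0,-7.1],"rot": [0,-14.5,0],"hand": 1},{"translation": [3.1,0,-8.1],"rot": [0,-17,0],"hand": 1},{"translation": [3.1,0,-8.1],"rot": [0,-17,0],"hand": 1}]'

```text
t: 5.25
eef_pos: [0.6324, -0.1614, 0.2865]
ee_rot: [-3.14, 0.875, -1.357]
force: [1.4, 1.9, 6.2]
width: 0.0278
gripper_force: 15.0
```

```bash
python3 - <<'E'
from h import *
for n in ("scene",):
    im,d=arm.grab_frame(n); cv2.imwrite("pics/s1.png",im[:,:,::-1])
    for l in("guard_handle","latch_tab","ball","clamp_hinge"):
        print(n,l,[(wj(c2w(n,x["point"])).round(1),round(x["p"],2)) for x in arm.pinpoint(l,n)[:2]])
s=arm.get_state();p=wj(s["eef_pos"]);print(s["t"],p,s["width"],s["gripper_force"],s["force"],np.degrees(s["ee_rot"]),s["q"])
v=p[1:]-[-255,107]; print(np.degrees(np.arctan2(v[1],v[0])-.0153),np.hypot(*v))
E
```

```text
scene guard_handle [(array([  -2.4, -180.9,  287.9]), 0.6)]
scene latch_tab [(array([  1.4, -75.8,  79.3]), 0.8), (array([-89.7, 253.9,  -0.3]), 0.57)]
scene ball [(array([-1. , -2.2, 63.5]), 0.86)]
scene clamp_hinge [(array([204.7,  -1.4,  77.2]), 0.67), (array([ -1.6, -78.3,  78.9]), 0.46)]
5.5 [-1.73643041e-01 -1.78209626e+02  2.86170587e+02] 0.028117351965247592 15.00006303191185 [ 4.22329968 -0.81811597  0.90358979] [-179.93173942   49.78355391  -77.75039054] [-0.3862562   0.62236773  0.54457381 -0.75003701 -1.95922671  0.47448638]
65.9239791562009 194.93296432373327
```

View pics/s1.png

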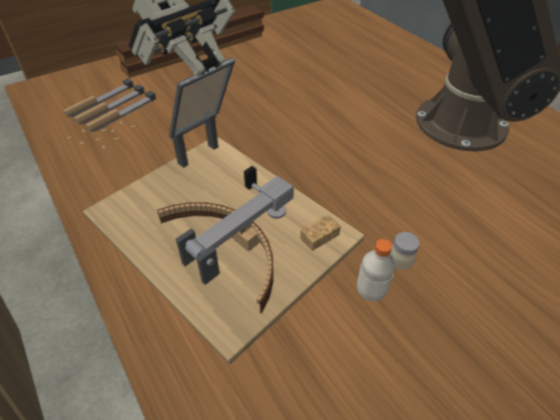

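Guard stands at about 66°: plate at (205,95), handle in the jaws at (210,68), tab free at (250,178). Next I release and back off.

Call:
move_arm --rows '[{"translation": [0,0,0],"rot": [0,0,0],"hand": 0.4},{"translation": [0,0,0],"rot": [0,0,0],"hand": 0.4},{"translation": [0,0,0],"rot": [0,0,0],"hand": 0.4},{"translation": [0,0,0],"rot": [0,0,0],"hand": 0.4},{"translation": [0,0,-2],"rot": [0,0,0],"hand": 0.4},{"translation": [0,0,-4],"rot": [0,0,0],"hand": 0.4},{"translation": [0,0,-6],"rot": [0,0,0],"hand": 0.4},{"translation": [0,0,-8],"rot": [0,0,0],"hand": 0.4}]'

```text
t: 6.17
eef_pos: [0.6444, -0.2207, 0.3386]
ee_rot: [3.141, 0.87, -1.357]
force: [0.6, 0.5, 0.8]
width: 0.0526
gripper_force: 0.0
```

```bash
cat >> h.py <<'E'
def tab_or(tau): # tool y=+jig y, x=-jig x, body leans tau deg to jig +x
    return JR*R.from_matrix(np.diag([-1.,1,-1]))*R.from_euler('y',tau,degrees=True)
E
python3 - <<'E'
from h import *
s=arm.get_state();print(s["t"],wj(s["eef_pos"]),s["q"],s["width"],s["force"])
print(delta([0,-239,390],guard_or(30)))
print(delta([0,-30,390],tab_or(8)))
arm.grab_frame("scene")
for l in("guard_handle","guard_hinge"):
        print(l,[(wj(c2w("scene",x["point"])).round(1),round(x["p"],2)) for x in arm.pinpoint(l,"scene")[:2]])
E
```

```text
6.1667 [  -1.04008197 -239.50280612  338.60682408] [-0.45178132  0.67257217  0.75656231 -0.78332523 -2.12346676  0.40158034] 0.05260194433160899 [0.5764544  0.51594969 0.77223878]
(array([-3.96, -0.1 , -3.28]), array([ 0. , 19.8, -0. ]))
(array([-17.44,  -0.1 ,  12.7 ]), array([33.3, 45. , 87. ]))
guard_handle [(array([  -0.7, -181.3,  286.2]), 0.56)]
guard_hinge [(array([   1.4, -255.1,  107.5]), 0.69)]
```

Call:
move_arm --rows '[{"translation": [-2,0,-1.7],"rot": [2,3,5.5],"hand": 0.4},{"translation": [-4,0,-3.3],"rot": [4,6,11],"hand": 0.4},{"translation": [-5.5,0,-1.7],"rot": [6,8.5,16.5],"hand": 0.4},{"translation": [-7,0,0],"rot": [8,11,22],"hand": 0.4},{"translation": [-8.5,0,2],"rot": [10,14,27.5],"hand": 0.4},{"translation": [-10.5,0,4.3],"rot": [12,17,33],"hand": 0.4},{"translation": [-12.5,0,6.6],"rot": [14,20,38.5],"hand": 0.4},{"translation": [-14.5,0,9],"rot": [17,22.5,44],"hand": 0.4}]'

```text
t: 6.98
eef_pos: [0.6091, -0.0601, 0.39]
ee_rot: [2.915, 0.353, -2.236]
force: [0.8, 1.4, -0.1]
width: 0.0525
gripper_force: 0.0
```

```bash
python3 - <<'E'
from h import *
s=arm.get_state();print(s["t"],wj(s["eef_pos"]),s["q"])
print(delta([0,-30,390],tab_or(8)))
E
```

```text
6.9833 [ -1.2605582  -75.01502382 390.00999164] [-0.05218305  0.2375637   0.2741602  -0.41639538 -1.59399013 -0.58558858]
(array([-2.78,  3.07,  1.76]), array([16.4, 22.5, 42.7]))
```

Call:
move_arm --rows '[{"translation": [-0.7,0.8,0.4],"rot": [2,3,5.5],"hand": 0.5},{"translation": [-1.4,1.5,0.9],"rot": [4,5.5,11],"hand": 0.5},{"translation": [-2.1,2.3,1.3],"rot": [6,8.5,16],"hand": 0.5},{"translation": [-2.8,3.1,1.8],"rot": [8,11.5,21.5],"hand": 0.5},{"translation": [-2.8,3.1,1.8],"rot": [10,14,27],"hand": 0.6},{"translation": [-2.8,3.1,1.8],"rot": [12.5,17,32],"hand": 0.62},{"translation": [-2.8,3.1,1.8],"rot": [14.5,20,37.5],"hand": 0.62},{"translation": [-2.8,3.1,1.8],"rot": [16.4,22.5,42.7],"hand": 0.62}]'

```text
t: 7.65
eef_pos: [0.6005, -0.0159, 0.3903]
ee_rot: [-3.141, -0.141, -2.926]
force: [0.3, -0.3, -0.9]
width: 0.0331
gripper_force: 0.0
```

```bash
python3 - <<'E'
from h import *
for _ in range(2):
  s=arm.get_state();print(s["t"],wj(s["eef_pos"]),s["q"],s["width"])
  print(delta([0,-30,130],tab_or(8)),delta([0,-76,130],tab_or(8)),delta([0,-76,73],tab_or(8)))
  if _==0: arm.grab_frame("scene"); print([(wj(c2w("scene",x["point"])).round(1),round(x["p"],2)) for x in arm.pinpoint("latch_tab","scene")[:2]])
E
```

```text
7.65 [-2.58714582e-01 -3.00519338e+01  3.90317879e+02] [ 0.29184084  0.26708235  0.21026016 -0.01036013 -1.65436337 -1.6466958 ] 0.033128403511481413
(array([-3.680e+00,  1.000e-02,  2.577e+01]), array([-0. , -0.1,  0.1])) (array([-3.67, -4.59, 25.77]), array([-0. , -0.1,  0.1])) (array([-4.47, -4.59, 31.42]), array([-0. , -0.1,  0.1]))
[(array([  0.5, -74.9,  80.6]), 0.6), (array([207.3,  -1.1,  76. ]), 0.31)]
7.75 [  0.4953335  -29.35616815 388.10661326] [ 0.29194617  0.27027286  0.21011812 -0.01193616 -1.65366727 -1.64382082] 0.03332388338396344
(array([-3.64, -0.1 , 25.55]), array([ 0. , -0.2,  0.3])) (array([-3.62, -4.7 , 25.55]), array([ 0. , -0.2,  0.3])) (array([-4.44, -4.71, 31.19]), array([ 0. , -0.2,  0.3]))
```

Call:
move_arm --rows '[{"translation": [-0.5,0,3.5],"rot": [0,0,0],"hand": 0.62},{"translation": [-1,0,7],"rot": [0,0,0],"hand": 0.62},{"translation": [-1.5,0,10.5],"rot": [0,0,0],"hand": 0.62},{"translation": [-2,0,14],"rot": [0,0,0],"hand": 0.62},{"translation": [-2.5,0,17.5],"rot": [0,0,0],"hand": 0.62},{"translation": [-3,0,21],"rot": [0,0,0],"hand": 0.62},{"translation": [-3.5,0,24.5],"rot": [0,0,0],"hand": 0.62},{"translation": [-3.6,-1.5,25.5],"rot": [0,0,0],"hand": 0.62}]'

```text
t: 8.42
eef_pos: [0.6013, -0.0298, 0.1274]
ee_rot: [3.136, -0.145, -2.92]
force: [-1.3, -0.3, -0.8]
width: 0.0334
gripper_force: 0.0
```

Call:
move_arm --rows '[{"translation": [0,-1,0],"rot": [0,0,0],"hand": 0.62},{"translation": [0,-2,0],"rot": [0,0,0],"hand": 0.62},{"translation": [0,-3.1,0],"rot": [0,0,0],"hand": 0.62},{"translation": [0,-3.1,0],"rot": [0,0,0],"hand": 0.62},{"translation": [0,-3.1,0],"rot": [0,0,0],"hand": 0.62}]'

```text
t: 8.83
eef_pos: [0.6128, -0.0622, 0.1347]
ee_rot: [3.139, -0.135, -2.925]
force: [-0.1, -0.4, -0.3]
width: 0.0335
gripper_force: 0.0
```

```bash
python3 - <<'E'
from h import *
im,d=arm.grab_frame("scene"); cv2.imwrite("pics/s2.png",cv2.resize(im[60:260,140:360,::-1],None,fx=2.7,fy=2.7))
for l in("latch_tab","guard_handle"):print([(wj(c2w("scene",x["point"])).round(1),round(x["p"],2)) for x in arm.pinpoint(l,"scene")[:2]])
s=arm.get_state();print(s["t"],wj(s["eef_pos"]),s["q"],s["width"],s["force"])
print(delta([0,-76,73],tab_or(8)))
E
```

```text
[(array([  2.2, -78.8,  78.2]), 0.77), (array([-3.2, -2.4, -1.3]), 0.45)]
[(array([  -3.7, -177.9,  287.5]), 0.96)]
8.9833 [  1.54400574 -76.70494802 133.9366583 ] [ 0.21597464  0.42140525 -0.15517861 -0.00272969 -1.13067205 -1.56744976] 0.03344866017878657 [-0.5022575   0.01782985  0.68974054]
(array([-0.68,  0.05,  6.06]), array([0.1, 0.2, 0.2]))
```

View pics/s2.png

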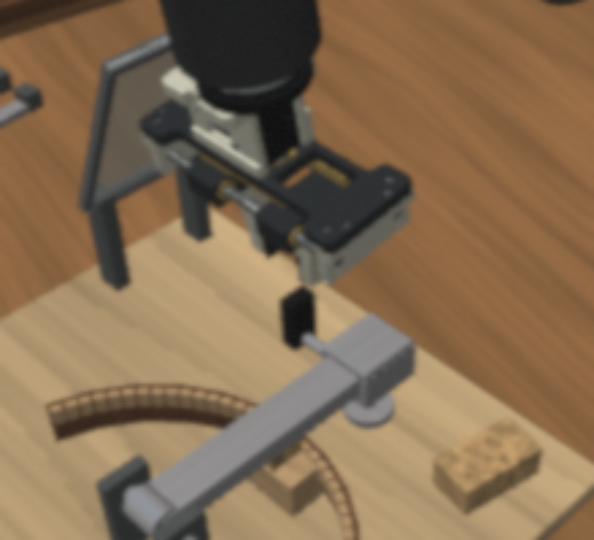

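Fingers are above the tab (crop 297,317), guard is standing clear. Descend and grip.

Call:
move_arm --rows '[{"translation": [-0.2,0,2],"rot": [0,0,0],"hand": 0.62},{"translation": [-0.4,0,3.5],"rot": [0,0,0],"hand": 0.62},{"translation": [-0.5,0,5],"rot": [0,0,0],"hand": 0.62},{"translation": [-0.6,0,5.9],"rot": [0,0,0],"hand": 0.62},{"translation": [-0.6,0,5.9],"rot": [0,0,0],"hand": 0.62},{"translation": [-0.6,0,5.9],"rot": [0,0,0],"hand": 1},{"translation": [-0.6,0,5.9],"rot": [0,0,0],"hand": 1},{"translation": [-0.6,0,5.9],"rot": [0,0,0],"hand": 1}]' --squeeze 35

```text
t: 9.65
eef_pos: [0.6104, -0.0613, 0.0748]
ee_rot: [3.139, -0.136, -2.923]
force: [0.3, -0.8, 0.7]
width: 0.0188
gripper_force: 0.0
```

Call:
move_arm --rows '[{"translation": [0,0,0],"rot": [0,0,0],"hand": 1},{"translation": [0,0,0],"rot": [0,0,0],"hand": 1},{"translation": [0,0,0],"rot": [0,0,0],"hand": 1}]'

```text
t: 9.9
eef_pos: [0.6103, -0.0612, 0.0746]
ee_rot: [3.139, -0.136, -2.923]
force: [-0.5, 3.0, 4.3]
width: 0.016
gripper_force: 35.0
```

```bash
python3 - <<'E'
from h import *
s=arm.get_state();print(s["t"],wj(s["eef_pos"]),s["q"],s["width"],s["gripper_force"],JR.inv().apply(s["force"]))
E
```

```text
9.9 [ -0.31447746 -76.33968032  74.57803502] [ 0.21661262  0.47847436 -0.21735463 -0.00289999 -1.01141019 -1.56753139] 0.015986445680442694 35.0005441904068 [0.12540244 3.01870448 4.28286638]
```

Gripped (16.0 mm). Pull out sideways.

Call:
move_arm --rows '[{"translation": [0,-0.3,0],"rot": [0,0,0],"hand": 1},{"translation": [0,-0.6,0],"rot": [0,0,0],"hand": 1},{"translation": [0,-0.9,0],"rot": [0,0,0],"hand": 1},{"translation": [0,-1.1,0],"rot": [0,0,0],"hand": 1},{"translation": [0,-1.2,0],"rot": [0,0,0],"hand": 1},{"translation": [0,-1.2,0],"rot": [0,0,0],"hand": 1},{"translation": [0,-1.2,0],"rot": [0,0,0],"hand": 1},{"translation": [0,-1.2,0],"rot": [0,0,0],"hand": 1}]'

```text
t: 10.57
eef_pos: [0.6127, -0.0719, 0.0745]
ee_rot: [3.138, -0.136, -2.923]
force: [-2.0, 8.5, 6.8]
width: 0.0158
gripper_force: 35.0
```

```bash
python3 - <<'E'
from h import *
s=arm.get_state();p=wj(s["eef_pos"]);print(s["t"],p,s["width"],s["gripper_force"],JR.inv().apply(s["force"]))
f=(s["eef_pos"],R.from_euler('xyz',s["ee_rot"]))
v=np.array([p[0]-200,p[2]-75]);
for k,a in enumerate(np.linspace(0,.38,13)):
    # rotate so -x end rises; up leans +x
    c,sn=np.cos(a),np.sin(a); x=200+c*v[0]+sn*v[1]; z=75-sn*v[0]+c*v[1]
    y=p[1]
    print(k,round(a,3),delta([x,y,z],tab_or(8+np.degrees(a)),f))
E
```

```text
10.5667 [ -0.28641803 -87.37360119  74.51348332] 0.01578445172802204 35.00184953212738 [-0.10492414  8.7635226   6.81662999]
0 0.0 (array([0., 0., 0.]), array([0.2, 0.2, 0.2]))
1 0.032 (array([ 0.08,  0.  , -0.63]), array([0.2, 2. , 0.2]))
2 0.063 (array([ 0.14,  0.  , -1.26]), array([0.2, 3.8, 0.2]))
3 0.095 (array([ 0.17,  0.01, -1.89]), array([0.2, 5.6, 0.2]))
4 0.127 (array([ 0.19,  0.01, -2.53]), array([0.2, 7.4, 0.2]))
5 0.158 (array([ 0.19,  0.01, -3.16]), array([0.2, 9.3, 0.2]))
6 0.19 (array([ 0.17,  0.01, -3.8 ]), array([ 0.2, 11.1,  0.2]))
7 0.222 (array([ 0.12,  0.02, -4.43]), array([ 0.2, 12.9,  0.2]))
8 0.253 (array([ 0.06,  0.02, -5.06]), array([ 0.2, 14.7,  0.3]))
9 0.285 (array([-0.02,  0.02, -5.69]), array([ 0.2, 16.5,  0.3]))
10 0.317 (array([-0.12,  0.02, -6.31]), array([ 0.2, 18.3,  0.3]))
11 0.348 (array([-0.24,  0.02, -6.94]), array([ 0.1, 20.1,  0.3]))
12 0.38 (array([-0.39,  0.02, -7.56]), array([ 0.1, 22. ,  0.3]))
```

Latch out 11 mm (8.8 N matches the spring). Lift along the arc.

Call:
move_arm --rows '[{"translation": [0,0,-0.3],"rot": [0,1,0],"hand": 1},{"translation": [0.1,0,-0.6],"rot": [0,2,0],"hand": 1},{"translation": [0.1,0,-1.2],"rot": [0,3.8,0],"hand": 1},{"translation": [0.2,0,-1.9],"rot": [0,5.6,0],"hand": 1},{"translation": [0.2,0,-2.5],"rot": [0,7.4,0],"hand": 1},{"translation": [0.2,0.2,-3.2],"rot": [0,9.3,0],"hand": 1},{"translation": [0.2,0.4,-3.8],"rot": [0,11.1,0],"hand": 1},{"translation": [0.2,0.6,-3.8],"rot": [0,11.1,0],"hand": 1}]'

```text
t: 11.23
eef_pos: [0.6145, -0.0651, 0.111]
ee_rot: [3.137, -0.334, -2.922]
force: [-0.6, 5.8, -2.7]
width: 0.016
gripper_force: 35.0
```

```bash
python3 - <<'E'
from h import *
s=arm.get_state();p=wj(s["eef_pos"]);print(s["t"],p,s["width"],s["gripper_force"],JR.inv().apply(s["force"]),s["q"])
im,d=arm.grab_frame("scene"); cv2.imwrite("pics/s3.png",cv2.resize(im[60:260,140:360,::-1],None,fx=2.7,fy=2.7))
for l in("guard_handle","socket","latch_tab"):print(l,[(wj(c2w("scene",x["point"])).round(1),round(x["p"],2)) for x in arm.pinpoint(l,"scene")[:2]])
s=arm.get_state();p=wj(s["eef_pos"])
f=(s["eef_pos"],R.from_euler('xyz',s["ee_rot"]))
v0=np.array([-200.3,-.5]); a0=np.arctan2(p[2]-75,200-p[0]); print("arm",a0,p)
for a in np.linspace(a0,.385,8):
    c,sn=np.cos(a),np.sin(a); x=200+c*v0[0]+sn*v0[1]; z=75-sn*v0[0]+c*v0[1]
    print(round(a,3),delta([x,p[1],z],tab_or(8+np.degrees(a)),f))
E
```

```text
11.2333 [  2.93568155 -81.13215445 111.03190225] 0.015974998917602963 35.00049948692322 [ 0.67177512  5.78816815 -2.65025633] [ 2.09214116e-01  5.58974961e-01 -2.00288816e-02 -1.24205241e-03
 -1.32576035e+00 -1.56083921e+00]
guard_handle [(array([ 0.2, -2.4, 63.7]), 0.56)]
socket [(array([-3.8, -0.4, 86.3]), 0.61)]
latch_tab [(array([  2.8, -81.9, 116.7]), 0.53)]
arm 0.17838448803374501 [  2.79507225 -81.13977196 110.55624801]
0.178 (array([-0.02, -0.  ,  0.05]), array([ 0.2, -0.7,  0.3]))
0.208 (array([ 0.07,  0.  , -0.54]), array([0.2, 0.9, 0.3]))
0.237 (array([ 0.13,  0.  , -1.12]), array([0.2, 2.6, 0.3]))
0.267 (array([ 0.18,  0.01, -1.71]), array([0.2, 4.3, 0.3]))
0.296 (array([ 0.21,  0.01, -2.3 ]), array([0.2, 6. , 0.3]))
0.326 (array([ 0.22,  0.01, -2.9 ]), array([0.2, 7.7, 0.3]))
0.355 (array([ 0.22,  0.01, -3.49]), array([0.2, 9.4, 0.3]))
0.385 (array([ 0.2 ,  0.01, -4.08]), array([ 0.2, 11.1,  0.3]))
```

View pics/s3.png

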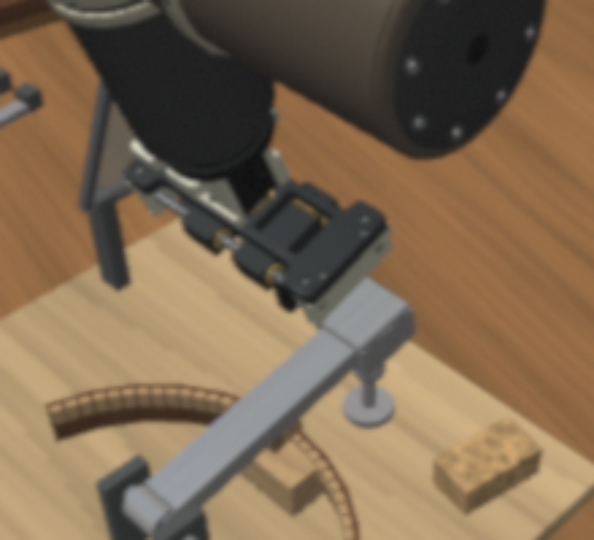

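The socket is off the ball, with the stud showing at crop (370,385), and the guard is clear. Keep lifting.

Call:
move_arm --rows '[{"translation": [0.1,0,-0.5],"rot": [0,1.5,0],"hand": 1},{"translation": [0.1,0.1,-1.1],"rot": [0,3,0],"hand": 1},{"translation": [0.2,0.1,-1.7],"rot": [0,4.5,0],"hand": 1},{"translation": [0.2,0.2,-2.3],"rot": [0,6,0],"hand": 1},{"translation": [0.2,0.2,-2.9],"rot": [0,8,0],"hand": 1},{"translation": [0.2,0.2,-3.5],"rot": [0,9.5,0],"hand": 1},{"translation": [0.2,0.2,-4.1],"rot": [0,11,0],"hand": 1},{"translation": [0.2,0.2,-4.3],"rot": [0,11.5,0],"hand": 1}]'

```text
t: 12.1
eef_pos: [0.6256, -0.0608, 0.1513]
ee_rot: [3.136, -0.535, -2.921]
force: [-1.0, 5.9, -6.6]
width: 0.0156
gripper_force: 35.0
```

Call:
move_arm --rows '[{"translation": [0,0,0],"rot": [0,0,0],"hand": 1},{"translation": [0,0,0],"rot": [0,0,0],"hand": 1},{"translation": [0,0,0],"rot": [0,0,0],"hand": 1},{"translation": [0,0,0],"rot": [0,0,0],"hand": 1},{"translation": [0,0,0],"rot": [0,0,0],"hand": 1},{"translation": [0,0,0],"rot": [0,0,0],"hand": 1}]'

```text
t: 12.6
eef_pos: [0.6254, -0.0608, 0.1509]
ee_rot: [3.136, -0.533, -2.921]
force: [-0.0, 6.1, -6.5]
width: 0.0153
gripper_force: 35.0
```

```bash
python3 - <<'E'
from h import *
for n in("scene","top"):
  im,d=arm.grab_frame(n); cv2.imwrite(f"pics/{n}4.png",im[:,:,::-1])
  for l in("guard_handle","socket","latch_tab","pin_jar","sanding_block","glue_bottle"):print(l,[(wj(c2w(n,x["point"])).round(1),round(x["p"],2)) for x in arm.pinpoint(l,n)[:2]])
s=arm.get_state();p=wj(s["eef_pos"]);print(s["t"],p,s["width"],s["gripper_force"],JR.inv().apply(s["force"]),s["qd"].round(4))
print("arm",np.arctan2(p[2]-75,200-p[0]))
E
```

```text
guard_handle [(array([   4.1, -255.1,  107.1]), 0.51)]
socket [(array([  6.4,   1.8, 129.9]), 0.89)]
latch_tab [(array([ 1.2, -2.7, 60.8]), 0.24)]
pin_jar []
sanding_block [(array([-12.5, 109.2,  17.7]), 0.62)]
glue_bottle [(array([  5.7, 243.3,  -3.5]), 0.65)]
guard_handle []
socket [(array([  6.7,   2.1, 135.2]), 0.6)]
latch_tab [(array([ 17. , -78. , 155.4]), 0.6)]
pin_jar [(array([ 19.6, -75.6, 150.3]), 0.44)]
sanding_block [(array([-11.6, 104. ,  17.1]), 0.57)]
glue_bottle []
13.3 [ 14.46904186 -79.21641552 150.92415896] 0.015669845734030338 35.00770032405853 [ 2.22821332  5.10786222 -5.59402239] [-0.0006  0.0014 -0.0006 -0.0027 -0.      0.0003]
arm 0.38843474630799935
```

View pics/scene4.png

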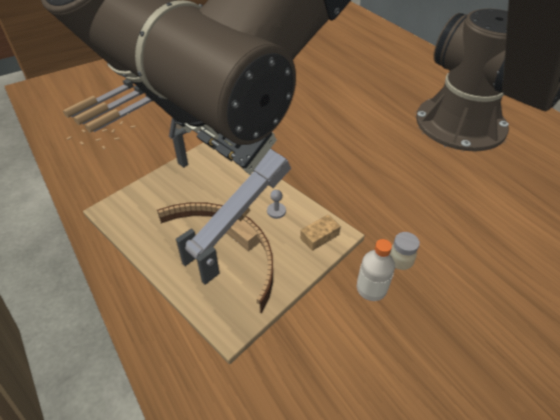

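The arm is up, socket about 75 mm above its seat, ball bare at (277,197), bystanders unmoved. The wrist hides the guard here, so I'll check the top view.

View pics/top4.png

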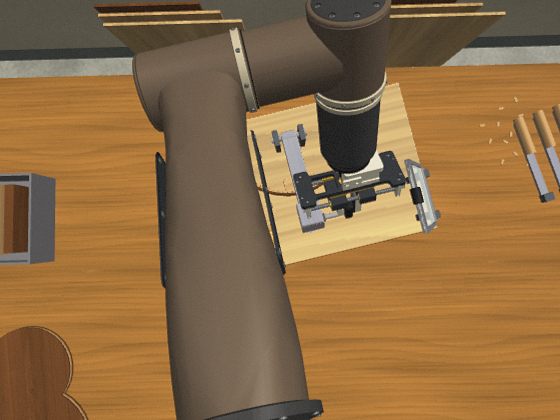

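```bash
python3 - <<'E'
from h import *
for n in("scene","top"):
  im,d=arm.grab_frame(n); p=cam(n); f=210/np.tan(np.radians(p["vfov"]/2))
  v,u=np.mgrid[:420,:560]; P=np.stack([(u-p["cx"])/f*d,(v-p["cy"])/f*d,d],-1)[d>0]
  M=R.from_euler('xyz',p["orientation"]).as_matrix(); W=wj(P@M.T+p["position"])
  # points lying in the guard region
  m=(abs(W[:,0])<70)&(W[:,1]>-290)&(W[:,1]<-150)&(W[:,2]>120)&(W[:,2]<300)
  Q=W[m]; ang=np.degrees(np.arctan2(Q[:,2]-107,Q[:,1]+255)); r=np.hypot(Q[:,2]-107,Q[:,1]+255)
  k=(r>60)&(r<185); print(n,k.sum(),np.histogram(ang[k],bins=np.arange(40,100,3)))
E
```

```text
scene 17 (array([0, 0, 0, 0, 0, 0, 1, 6, 4, 4, 0, 0, 0, 0, 0, 0, 0, 0, 0]), array([40, 43, 46, 49, 52, 55, 58, 61, 64, 67, 70, 73, 76, 79, 82, 85, 88,
       91, 94, 97]))
top 1158 (array([  0,   0,  10,  64, 137, 153,  71,  48, 580,  95,   0,   0,   0,
         0,   0,   0,   0,   0,   0]), array([40, 43, 46, 49, 52, 55, 58, 61, 64, 67, 70, 73, 76, 79, 82, 85, 88,
       91, 94, 97]))
```

The top view shows the guard still standing just beyond the gripper at (425,195). The depth data puts it at about 66°, so I'm handing in.

```bash
python3 -c "
from station import arm
print(arm.job_done())"
```

```text
the job is handed in; nothing more can be done
None
```

I've handed the job in, with no verdict returned: the guard stands at about 66°, and I pulled the latch 11 mm with the arm down. The arm is held still by its tab at about 0.39 rad (socket about 75 mm above its seat, 35 N grip), and the bystanders look unmoved.

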